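# Prop the drying cabinet's door open on its stay

## Robot

A 7-joint arm with a two-finger parallel gripper is mounted at the origin on the work surface. World frame = base frame: x ahead of the robot, y to its left, z up, the work surface at z = 0. Lengths are in m, angles in rad, forces in N, time in s.
With the tool pointing down it reaches from about 0.4 to 0.875 m from the base axis. Payload 19.3 kg.
Tool frame: the origin (TCP) lies midway between the tips of the shut fingers; the grasp point (between the pads) lies 19 mm behind it; x points along the fingers, y is the direction in which the jaws open and shut, and the axes are right-handed (so a half turn about x gives the same grasp; the last joint's range is limited). The gripper opens to 85 mm and grips with 20 to 120 N. Pads are 22 mm wide; open, the fingers measure 114 mm over their backs; the gripper's body (76 mm by 85 mm) begins 54 mm behind the grasp point. The pads swing forward as they close: fully open they stand 13 mm farther back than shut.
Start: joints at [-1.356, 0.521, -0.036, 1.599, 0.021, 1.021, -0.113], TCP at [0.176, 0.6, 0.231] pointing down, gripper open.
Joint ranges: [-2.91, 2.91], [-0.3, 2.13], [-1.5, 1.42], [0.17, 2.43], [-1.26, 4.41], [0.16, 1.93], [-2.52, 2.52]. Speed limits (rad/s): [1.89, 1.89, 2.39, 2.39, 3.01, 3.01, 3.01].

## Interface

Orientations are given as [roll, pitch, yaw] about the fixed x, y, z axes, in that order (R = Rz(yaw) Ry(pitch) Rx(roll)).
In Python, from workcell import bot gives the robot as it stands. The module is installed in compiled form; this text tells all that it offers.
- The arm moves only by the tool servo_tool, never from a script. Its argument "targets" is a list of rows, each an object of numbers: "x", "y", "z": the shift along the tool's x, y, z as a fraction of full scale; "wx", "wy", "wz": the turn, a rotation vector about the tool's x, y, z as a fraction of full scale. A call has 1 to 12 rows; each row is the pose to reach, as a shift and turn from the pose measured when the call began, along the tool's axes at that moment, turning the shorter way round; what a row does not reach only later rows make up. Full scale, the value 1, is 40 cm for a shift and 360 degrees for a turn. A row lasts 1/8 s, in which the tool goes at most 62.5 mm and 10.7 degrees, less where a joint would pass 70% of its speed; a pose out of reach is approached as far as the arm can. A call with a number of a shift or a turn outside -1 to 1 is refused whole. A call with a gripper value outside its range is refused whole. "grip" is the gripper command: -1 is shut, 1 is fully open, values between are in proportion, set as the call begins (left out, the last holds). The fingers move at their own pace and stop on an object; "squeeze" is the grip in N (left out, the last holds). Time passes only in rows, so rows that repeat a pose let the fingers close. It gives the time, the measured TCP pose, the force and the opening at its end, in the units of the state.
- bot.observe(): the state, without advancing time (a new reading comes with each control period).
- bot.grab_frame(name): name is "side" or "top" or "wrist"; returns (picture, depth): 400x640x3 uint8, red, green, blue; 400x640 float32, m along the optical axis (not along the pixel's ray), 0 where there is no reading.
- bot.get_calibration(name): a dict with "intrinsics" (3x3 intrinsics, pixels), "R" (3x3) and "t" (3): a world point X has camera coordinates R X + t. Camera axes: x right, y down, z forward; pixel columns grow to the right and rows downward; lengths in m; the calibration is good to about 2 mm. A picture is of the moment at which its call begins: read the wrist's pose just before it. get_calibration takes no time and is no camera call; for the wrist camera it gives the pose at the moment of the call.
- bot.job_done(): hands the job in, once; it reports no verdict.
Trained networks look in the newest picture that a camera, given by its name, has taken for a name from the list of things; names that differ only in an ending like _2 or _b are one class to them, and where a whole thing is asked for, a point or a joint stands for the part that bears it (a point fixed in the world has none). Each returns a list of dicts, best first, with "confidence" (0 to 1); they miss things now and then, are a little off and sometimes report something else, mostly with a low value. They report only what shows in the picture. A call takes as long as a camera call.
- bot.trace(camera, target): "mask" (400x640 bool, what is visible of it) and "pixel" ([column, row] in pixels, amid what is visible of it).
The state is a dict: "clock": time; "qpos": joint angles; "qd": joint speeds; "joint_efforts": joint torques, N m; "position": TCP position; "tool_rot": TCP orientation; "force": force on the tool from outside, world axes, zero at the start; "moment": the same for the moment, N m; "grip_width": finger opening in m.
Only numpy, scipy, OpenCV 4.12 (cv2) and the standard library are available. Lean on these libraries where they do the work, as an engineer would, in place of code of your own. Each camera call takes 0.05 s, during which the arm holds its last target. There are 200 camera calls.

## Task

Prop the drying cabinet's self-closing door ajar on its stay: lift the stay bar by its red ball, swing the door open with it, and drop the second hole from the ball over the brass pin, feeling for the pin gently rather than forcing the bar against it. Press the bar fully home so it lies flat, then let go; the stay must hold the door by itself, and leave the other things where they are.

Things in the scene. Friction and masses are not known exactly. Their poses are not given: they have to be found in the camera images.
- cabinet: Teal steel drying cabinet fixed to the bench, 260 deep (x) x 340 wide (y) x 180 mm high. Origin: centre of its underside. Its own -x points out of its front, where the door hangs; +z up. Its top is flat, at 180 mm.
- door_hinge (a point): Point on the door's vertical hinge axis (cabinet frame x -142, y -158 mm), 185.5 mm above the bench, the height of the level bar's underside. From it the pin plate's centre lies 50 mm along the cabinet's +x and 100 mm along its +y. The door's centre plane passes through this axis.
- door (a joint): Opening of the clear framed door (325 mm long, top rail 176 mm above the bench), rad: 0 closed (lying along the cabinet's +y from the hinge), growing as it swings out to the cabinet's -x, to 1.4. Starts closed. A spring shuts it (0.25 N m closed, 0.38 N m at 0.5 rad), damped by a soft-close hinge (1.5 N m s/rad): let go, it closes slowly.
- stay_pivot (a point): Where the stay's swivel knuckle stands on the door's top rail: 215 mm along the door from the hinge axis, at the height of the level bar's underside. The bar's two hinges cross here: it swivels about the vertical and lifts about the horizontal crosswise axis.
- swivel (a joint): Swivel of the stay on the door, rad: 0 with the bar lying back along the door towards the hinge; growing as the bar swings in over the cabinet's top (-0.2 to 2.0). In the cabinet frame the bar points from pivot to ball at the yaw (door - pi/2 + swivel).
- stay: Steel bar 22 wide x 5 mm thick, about 0.22 kg, five 10.5 mm round holes 105, 130, 155, 180, 205 mm from the pivot. Origin: the pivot, at the bar's underside; x runs to the ball, z up. It lifts freely 0 to 0.8 rad and sinks by its weight; the knuckle stops it at level, 1.5 mm over the pin plate. Starts level over the cabinet's top, swung off the pin.
- stay_ball (a point): Centre of the red ball by which the stay is handled: 24 mm diameter, on a thin neck over the bar, 250 mm from the pivot and 26 mm above the bar's underside (211.5 mm above the bench when the bar is level). The ball can turn between the fingers.
- stay_hole (a point): Centre, at the bar's underside, of the hole to be used: the second from the ball, 180 mm from the pivot.
- pin_plate: Dark slotted plate 48 (x) x 22 (y) x 4 mm on the cabinet's top, axes as the cabinet's. Origin: centre of its underside, 180 mm above the bench. In the slot (along x) stands a brass pin, 8 mm thick, flat with a 1 mm bevel, its tip 18.5 mm above the origin (13 mm above the level bar's underside), clamped up to 12 mm either way of the centre along x, centred in y: not measured. Over 25 N would bend it.
- contact_tray: Bystander: yellow open tray, 75 x 75 x 22 mm, on the cabinet's top. Origin: centre of its underside.
- lacquer_bottle: Bystander: small jar, 42 mm diameter, 75 mm high, on the cabinet's top. Origin: centre of its underside.
- crimp_tool: Bystander: ratchet crimping tool lying on the bench, about 210 x 75 x 18 mm, handles to its -x.
- screwdriver: Bystander: screwdriver with a red handle lying on the bench.
- brush: Bystander: brush lying on the bench.
- housing_bin: Bystander: blue open bin, 130 x 100 x 60 mm, on the bench. Origin: centre of its underside.
- connector_shell: Bystander: black connector shell, 70 x 26 x 22 mm, on the bench.
- empty_reel: Bystander: empty white reel, 90 mm diameter, 40 mm high, standing on a flange on the bench.

How it is judged:
On the way:
1. the stay is lifted clear of the pin's height by its ball end (z of stay_ball in the frame of pin_plate above 0.045 m), for 0.1 s.
At the end, for the whole second after the job is handed in: The second hole from the ball is over the pin (within 15.5 mm of the plate's centre along the slot, 4 mm across), the bar level to 3 mm (ball centre under 34.5 mm above the plate's underside), the door held open over 0.35 rad, the stay slower than 20 mm/s (x of stay_hole in the frame of pin_plate between -0.0155 and 0.0155 m and y of stay_hole in the frame of pin_plate between -0.004 and 0.004 m and z of stay_ball in the frame of pin_plate below 0.0345 m and value of joint door above 0.35 rad and linear speed of stay below 0.02 m/s); the robot touches nothing.
It fails at once if the bar is forced against the pin (more than 25 N) (contact force between stay and pin_plate above 25 N).
It fails at once if another thing is disturbed (moved more than 20 mm) (distance of any of contact_tray, lacquer_bottle, crimp_tool, screwdriver, brush, housing_bin, connector_shell, empty_reel from where it was at the start of the episode above 0.02 m).
It also fails if it takes over 72 s, if anything falls off the work surface, if the arm or the gripper's body presses on something with over 40 N, if the wrist force passes 120 N, or if a joint passes its speed limit or range.

## Working session

There is one attempt and no reset: what is moved stays moved. The work goes in short steps, Python scripts to look and compute and a tool call to move; the robot and the scene stay as the last step left them, time stands still between calls to the robot, and variables do not carry over. Pictures are saved under pics/ and viewed, on a budget of 10 in all, crops included, one or two more only if the job needs it, and the job is handed in when it is done.

Besides the shell and the picture viewer there is one more tool, called after "Call:" as name(argument=value, ...), one argument or row to a line, values as JSON. servo_tool: Moves the arm, as the interface text tells. Shift numbers are shares of 40 cm and turn numbers shares of 360 degrees, none past 1 either way. Its arguments: {"type":"object","properties":{"targets":{"type":"array"},"grip":{"type":"number"},"squeeze":{"type":"number"}},"required":["targets"]}

```bash
mkdir -p pics; python3 - <<'E'
from workcell import bot
import cv2,numpy as np
s=bot.observe();print({k:np.round(v,3) for k,v in s.items()})
ims=[]
for c in("side","top"):
    p,d=bot.grab_frame(c);ims.append(p)
    k=bot.get_calibration(c);print(c,np.round(k["intrinsics"],1).tolist(),np.round(-np.array(k["R"]).T@k["t"],3))
    K=k["intrinsics"];R=np.array(k["R"]);t=np.array(k["t"])
    for n in("cabinet","stay","stay_ball","pin_plate","contact_tray","lacquer_bottle","door"):
        r=bot.trace(c,n)
        for q in r[:2]:
            m=q["mask"]&(d>0)
            u,v=q["pixel"];v_,u_=np.nonzero(m)
            z=d[m];P=(np.c_[u_,v_,np.ones(len(u_))]@np.linalg.inv(K).T)*z[:,None]
            W=(P-t)@R
            print(c,n,round(q["confidence"],2),np.round(q["pixel"]),m.sum(),np.round(np.median(W,0),3) if len(W) else "",np.round(np.percentile(W,[3,97],axis=0),3).tolist() if len(W) else "")
    cv2.imwrite(f"pics/{c}0.png",p[...,::-1])
    np.save(f"pics/{c}0d.npy",d)
E
```

```text
{'clock': np.float64(0.0), 'qpos': array([-1.356,  0.522, -0.036,  1.6  ,  0.021,  1.021, -0.113]), 'qd': array([-0.001, -0.001,  0.   , -0.001, -0.001, -0.001,  0.001]), 'joint_efforts': array([ 0.0000e+00, -9.2710e+01,  1.9810e+00, -3.6994e+01,  1.8000e-02,
        8.0000e-03, -0.0000e+00]), 'position': array([0.176, 0.6  , 0.231]), 'tool_rot': array([-1.507,  1.57 , -1.792]), 'force': array([-0.671, -0.706, -0.033]), 'moment': array([ 0.055, -0.031,  0.046]), 'grip_width': np.float64(0.086)}
side [[516.0, 0.0, 320.2], [0.0, 516.0, 197.5], [0.0, 0.0, 1.0]] [-0.451  1.131  1.08 ]
side cabinet 0.97 [331. 217.] 6625 [ 0.443 -0.018  0.145] [[0.314, -0.198, 0.018], [0.577, 0.136, 0.191]]
side stay 0.78 [315. 183.] 326 [ 0.546 -0.05   0.19 ] [[0.514, -0.195, 0.181], [0.59, 0.054, 0.222]]
side stay_ball 0.72 [308. 187.] 292 [ 0.547 -0.043  0.19 ] [[0.514, -0.179, 0.179], [0.585, 0.053, 0.222]]
side stay_ball 0.29 [188. 283.] 626 [0.656 0.439 0.038] [[0.626, 0.399, 0.002], [0.7, 0.474, 0.043]]
side contact_tray 0.76 [361. 190.] 367 [ 0.412 -0.141  0.191] [[0.368, -0.186, 0.181], [0.456, -0
[... 885 characters left out ...]
.065  0.18 ] [[0.351, -0.245, 0.174], [0.682, 0.097, 0.192]]
top pin_plate 0.74 [330. 196.] 742 [ 0.555 -0.085  0.191] [[0.517, -0.206, 0.183], [0.592, 0.043, 0.221]]
top pin_plate 0.48 [327. 172.] 48 [ 0.625 -0.085  0.184] [[0.605, -0.095, 0.178], [0.637, -0.062, 0.2]]
top contact_tray 0.8 [355. 251.] 800 [ 0.411 -0.145  0.189] [[0.373, -0.184, 0.18], [0.452, -0.106, 0.204]]
top lacquer_bottle 0.76 [380. 218.] 263 [ 0.489 -0.211  0.254] [[0.472, -0.238, 0.179], [0.507, -0.194, 0.258]]
top lacquer_bottle 0.47 [174. 210.] 197 [0.555 0.421 0.017] [[0.527, 0.403, -0.001], [0.589, 0.443, 0.024]]
top door 0.71 [344. 192.] 1445 [ 0.568 -0.123  0.186] [[0.517, -0.276, 0.171], [0.705, 0.041, 0.218]]
```

View pics/top0.png

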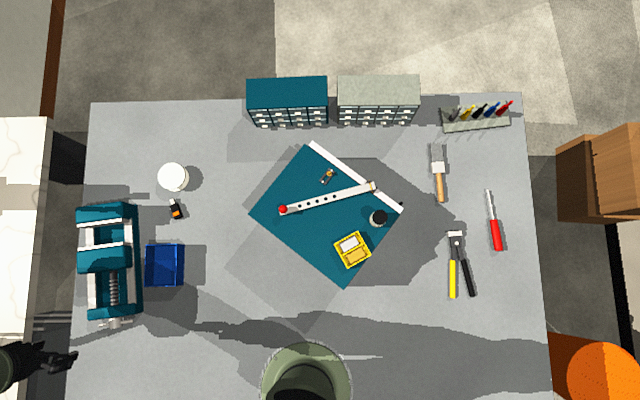

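View pics/side0.png

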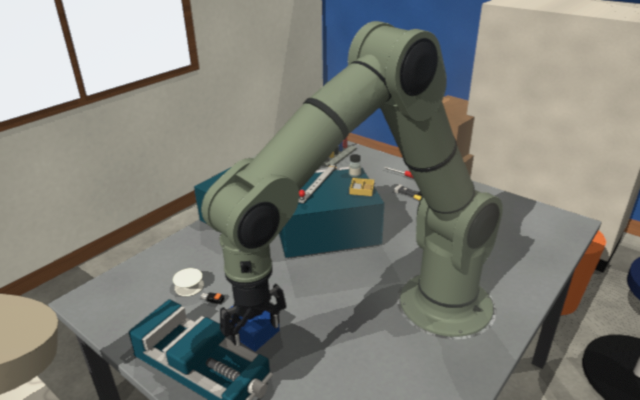

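The top view shows the cabinet with its white door rail from (310,143), the hinge end, to (402,210). The red ball is at (283,209), the knuckle at (372,186), the pin plate at (327,176), the jar at (380,218) and the tray at (352,250). In the side view the arm hides much of the cabinet. Next I fit the cabinet frame.

```bash
cat > h.py <<'E'
from workcell import bot
import cv2,numpy as np
from scipy.spatial.transform import Rotation as Ro
def cal(c):
    k=bot.get_calibration(c);return np.array(k["intrinsics"]),np.array(k["R"]),np.array(k["t"])
def ray(k,uv,z):
    K,R,t=k;uv=np.atleast_2d(uv).astype(float)
    d=(np.c_[uv,np.ones(len(uv))]@np.linalg.inv(K).T)@R;o=-R.T@t
    return o+d*((z-o[2])/d[:,2])[:,None]
def proj(k,X):
    K,R,t=k;p=(np.atleast_2d(X)@R.T+t)@K.T;return p[:,:2]/p[:,2:]
def cloud(k,d):
    K,R,t=k;v,u=np.indices(d.shape);P=np.stack([u,v,np.ones_like(u)],-1)@np.linalg.inv(K).T*d[...,None]
    return (P-t)@R
def toolrot():
    return Ro.from_euler('xyz',bot.observe()["tool_rot"]).as_matrix()
def red(p):
    h=cv2.cvtColor(p,cv2.COLOR_RGB2HSV);return (((h[...,0]<7)|(h[...,0]>172))&(h[...,1]>150)&(h[...,2]>70)).astype(np.uint8)
E
python3 - <<'E'
from h import *
k=cal("top");p=cv2.imread("pics/top0.png")[...,::-1].copy();d=np.load("pics/top0d.npy");W=cloud(k,d)
box=(W[...,0]>.3)&(W[...,0]<.8)&(W[...,1]>-.35)&(W[...,1]<.2)&(d>0)
m=box&(abs(W[...,2]-.182)<.012)
pts=W[m][:,:2].astype(np.float32)
mm=cv2.morphologyEx(m.astype(np.uint8),cv2.MORPH_CLOSE,np.ones((9,9)))
c=max(cv2.findContours(mm,0,1)[0],key=cv2.contourArea)[:,0]
g=ray(k,c,.18)[:,:2].astype(np.float32)
r=cv2.minAreaRect(g);print(r,np.round(cv2.boxPoints(r),3).tolist())
n,l,s,ce=cv2.connectedComponentsWithStats(red(p)&box.astype(np.uint8));print(s[1:].tolist(),ce[1:])
for q in ce[1:]:print(ray(k,q,.2115))
R=toolrot();print(np.round(R,3));kw=cal("wrist");print(np.round(R.T@(-kw[1].T@kw[2]-bot.observe()["position"]),3),np.round(R.T@kw[1].T,2),kw[0])
E
```

```text
((0.5221450328826904, -0.07567867636680603), (0.33878618478775024, 0.2882329821586609), 51.29743957519531) [[0.30399999022483826, -0.11800000071525574], [0.5289999842643738, -0.2980000078678131], [0.7409999966621399, -0.03400000184774399], [0.515999972820282, 0.1469999998807907]]
[[279, 205, 8, 8, 52]] [[282.5 208.5]]
[[0.52507647 0.04333939 0.2115    ]]
[[-0.     0.281  0.96 ]
 [-0.     0.96  -0.281]
 [-1.    -0.    -0.   ]]
[-0.143  0.001 -0.071] [[-0.   -0.28  0.96]
 [ 1.    0.    0.  ]
 [-0.    0.96  0.28]] [[315.04175934   0.         321.82075499]
 [  0.         315.04175934 202.2173466 ]
 [  0.           0.           1.        ]]
```

Call:
servo_tool(
  targets=[
    {"x": -0.2, "wx": 0.03},
    {"x": -0.325, "y": -0.1, "z": 0.11, "wx": 0.06},
    {"x": -0.325, "y": -0.2, "z": 0.23, "wx": 0.09},
    {"x": -0.325, "y": -0.3, "z": 0.34, "wx": 0.12},
    {"x": -0.325, "y": -0.4, "z": 0.46, "wx": 0.15},
    {"x": -0.325, "y": -0.5, "z": 0.57, "wx": 0.18},
    {"x": -0.325, "y": -0.585, "z": 0.67, "wx": 0.21},
    {"x": -0.325, "y": -0.585, "z": 0.67, "wx": 0.24},
    {"x": -0.325, "y": -0.585, "z": 0.67, "wx": 0.26},
  ],
  grip=1,
  squeeze=40,
)

```text
$.targets[0]: bad value
```

```bash
cat >> h.py <<'E'
def go(pos,zyaw):
    """fractions to reach pos with tool down, tool z at zyaw deg"""
    s=bot.observe();R=toolrot();z=np.array([np.cos(np.radians(zyaw)),np.sin(np.radians(zyaw)),0]);x=np.array([0,0,-1.]);T=np.c_[x,np.cross(z,x),z]
    print("t",round(s["clock"],2),"pos",np.round(s["position"],4),"zyaw",np.round(np.degrees(np.arctan2(R[1,2],R[0,2])),1),"F",np.round(s["force"],1),"w",round(s["grip_width"],4),"q",np.round(s["qpos"],2))
    print("shift",np.round(R.T@(np.array(pos)-s["position"])/.4,4),"turn",np.round(Ro.from_matrix(R.T@T).as_rotvec()/2/np.pi,4))
E
python3 -c "
from h import *
go([.56,0,.36],158)"
```

```text
t 0.8 pos [0.1756 0.5998 0.2313] zyaw -16.3 F [-0.1  0.1 -1. ] w 0.0854 q [-1.36  0.52 -0.04  1.6   0.02  1.02 -0.11]
shift [-0.3217 -1.169   1.3436] turn [-0.4842 -0.     -0.    ]
```

Call:
servo_tool(
  targets=[
    {"x": -0.15, "y": 0, "z": 0, "wx": 0.03, "wy": 0, "wz": 0},
    {"x": -0.3, "y": -0.1, "z": 0.11, "wx": 0.06, "wy": 0, "wz": 0},
    {"x": -0.325, "y": -0.2, "z": 0.23, "wx": 0.09, "wy": 0, "wz": 0},
    {"x": -0.325, "y": -0.3, "z": 0.34, "wx": 0.12, "wy": 0, "wz": 0},
    {"x": -0.325, "y": -0.4, "z": 0.46, "wx": 0.15, "wy": 0, "wz": 0},
    {"x": -0.325, "y": -0.5, "z": 0.57, "wx": 0.18, "wy": 0, "wz": 0},
    {"x": -0.325, "y": -0.585, "z": 0.67, "wx": 0.21, "wy": 0, "wz": 0},
    {"x": -0.325, "y": -0.585, "z": 0.67, "wx": 0.24, "wy": 0, "wz": 0},
    {"x": -0.325, "y": -0.585, "z": 0.67, "wx": 0.26, "wy": 0, "wz": 0},
  ],
  grip=1,
  squeeze=40,
)

```text
clock: 1.92
position: [0.3675, 0.2992, 0.3616]
tool_rot: [-3.14, 1.57, 1.218]
force: [-0.6, 0.9, 0.6]
grip_width: 0.0851
```

```bash
python3 -c "
from h import *
go([.56,0,.36],158)"
```

```text
t 1.93 pos [0.3675 0.2992 0.3616] zyaw -110.3 F [-0.6  0.9  0.6] w 0.0851 q [-1.15  0.15  0.4   1.81 -0.06  1.19 -1.09]
shift [0.0036 0.7111 0.5345] turn [ 2.547e-01 -1.000e-04  1.000e-04]
```

Call:
servo_tool(
  targets=[
    {"x": 0, "y": 0.1, "z": 0.08, "wx": 0.03, "wy": 0, "wz": 0},
    {"x": 0, "y": 0.22, "z": 0.16, "wx": 0.06, "wy": 0, "wz": 0},
    {"x": 0, "y": 0.34, "z": 0.25, "wx": 0.09, "wy": 0, "wz": 0},
    {"x": 0, "y": 0.46, "z": 0.34, "wx": 0.12, "wy": 0, "wz": 0},
    {"x": 0, "y": 0.58, "z": 0.43, "wx": 0.15, "wy": 0, "wz": 0},
    {"x": 0, "y": 0.71, "z": 0.53, "wx": 0.18, "wy": 0, "wz": 0},
    {"x": 0, "y": 0.71, "z": 0.53, "wx": 0.21, "wy": 0, "wz": 0},
    {"x": 0, "y": 0.71, "z": 0.53, "wx": 0.24, "wy": 0, "wz": 0},
    {"x": 0, "y": 0.71, "z": 0.53, "wx": 0.255, "wy": 0, "wz": 0},
    {"x": 0, "y": 0.71, "z": 0.53, "wx": 0.255, "wy": 0, "wz": 0},
  ],
)

```text
clock: 3.18
position: [0.5602, 0.002, 0.3614]
tool_rot: [-1.405, 1.57, 1.351]
force: [1.4, 0.6, 0.5]
grip_width: 0.0853
```

```bash
python3 - <<'E'
from h import *
go([.56,0,.36],158)
k=cal("wrist");p,d=bot.grab_frame("wrist");np.savez("pics/w1.npz",p=p,d=d,K=k[0],R=k[1],t=k[2])
cv2.imwrite("pics/w1.png",p[...,::-1])
W=cloud(k,d)
for n in("stay","stay_ball","pin_plate","door"):
    for q in bot.trace("wrist",n)[:2]:
        m=q["mask"]&(d>0);print(n,round(q["confidence"],2),np.round(q["pixel"]),m.sum(),np.round(np.median(W[m],0),3))
n,l,s,ce=cv2.connectedComponentsWithStats(red(p))
for a,q in zip(s[1:],ce[1:]):
    if a[4]>30:print(a,q,ray(k,q,.2115))
E
```

```text
t 3.17 pos [0.5602 0.002  0.3614] zyaw 157.9 F [1.4 0.6 0.5] w 0.0853 q [-0.72  0.41  0.88  1.63 -0.33  1.26 -1.74]
shift [ 0.0034  0.0048 -0.0014] turn [-0.0002  0.      0.0001]
stay 0.78 [407. 148.] 6176 [ 0.56  -0.089  0.191]
stay 0.33 [ 95. 252.] 785 [0.561 0.42  0.017]
stay_ball 0.74 [406. 150.] 6059 [ 0.56  -0.089  0.191]
stay_ball 0.61 [575. 172.] 4312 [ 0.502 -0.203  0.244]
pin_plate 0.91 [378.  86.] 957 [ 0.626 -0.081  0.184]
door 0.55 [429.  69.] 14083 [ 0.577 -0.121  0.178]
[287 223  23  23 399] [297.60902256 234.28571429] [[0.5253352  0.04312628 0.2115    ]]
```

View pics/w1.png

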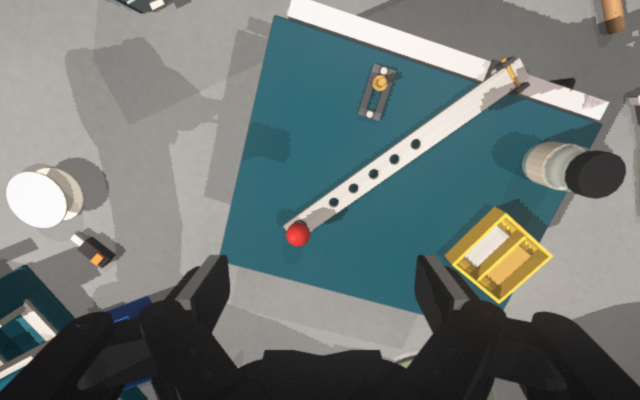

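The wrist view shows the ball at (297,234), the five holes from (334,202) to (416,144) and the plate around (377,92). The brass pin is at about (380,82), at the door end of the slot. Next I refine the pin and solve the geometry.

```bash
python3 - <<'E'
from h import *
f=np.load("pics/w1.npz");p=f["p"];d=f["d"];k=(f["K"],f["R"],f["t"]);W=cloud(k,d)
h=cv2.cvtColor(p,cv2.COLOR_RGB2HSV)
sub=np.zeros(d.shape,np.uint8);sub[55:130,350:405]=1
br=((h[...,0]>8)&(h[...,0]<30)&(h[...,1]>120)&(h[...,2]>80)).astype(np.uint8)&sub
n,l,s,ce=cv2.connectedComponentsWithStats(br)
for a,q in zip(s[1:],ce[1:]):
    if a[4]>8:
        print("brass",a,q.round(1),"tip",ray(k,q,.1985).round(4))
print("pin max z",np.sort(W[...,2][br>0])[-5:])
# plate: not teal in sub
pm=((W[...,2]>.182)&(sub>0)).astype(np.uint8); t_=((h[...,0]<80)|(h[...,0]>110)|(h[...,1]<110)).astype(np.uint8)&sub
t_=cv2.morphologyEx(t_,cv2.MORPH_OPEN,np.ones((3,3)))
c=max(cv2.findContours(t_,0,1)[0],key=cv2.contourArea)[:,0]
r=cv2.minAreaRect(ray(k,c,.184)[:,:2].astype(np.float32));print("plate",r)
# cabinet edges: teal top mask
tm=((h[...,0]>85)&(h[...,0]<105)&(h[...,1]>110)&(abs(W[...,2]-.18)<.008)).astype(np.uint8)
tm=cv2.morphologyEx(tm,cv2.MORPH_CLOSE,np.ones((5,5)))
c=max(cv2.findContours(tm,0,1)[0],key=cv2.contourArea)[:,0]
P=ray(k,c,.18)[:,:2]
ctr=P.mean(0)
# RANSAC-ish: fit left edge (col~220-275) 
def fit(sel):
    vx,vy,x,y=cv2.fitLine(P[sel].astype(np.float32),cv2.DIST_HUBER,0,.001,.001).ravel();a=np.degrees(np.arctan2(vy,vx));r=np.abs((P[sel]-[x,y])@[-vy,vx]);print(round(a%180,2),round(x,4),round(y,4),"res",np.median(r).round(4),sel.sum());return np.array([x,y]),a
left=(c[:,0]<280)&(c[:,1]>30)&(c[:,1]<250)&(c[:,0]<232+(250-c[:,1])*.25)
fit(left)
top=(c[:,1]<120)&(c[:,0]>290)&(c[:,0]<480)&(c[:,1]<(c[:,0]-275)*.29+30)
fit(top)
# holes
g=cv2.cvtColor(p,cv2.COLOR_RGB2GRAY)
for u,v in((334,202),(354,188),(374,174),(394,159),(416,144)):
    w=255-g[v-6:v+7,u-6:u+7].astype(float);w=np.clip(w-150,0,None);vv,uu=np.indices(w.shape)
    q=(u-6+(uu*w).sum()/w.sum(),v-6+(vv*w).sum()/w.sum());print("hole",np.round(q,1),ray(k,q,.1905).round(4))
E
```

```text
brass [373  75  14  16 175] [379.5  82.7] tip [[ 0.629  -0.0815  0.1985]]
pin max z [0.19966136 0.19971252 0.1997989  0.19979901 0.19984281]
plate ((0.6203452944755554, -0.08113199472427368), (0.030497301369905472, 0.05079134926199913), 51.70635986328125)
141.42 0.6253 0.0601 res 0.0002 219
51.06 0.6466 -0.1049 res 0.0002 187
hole [333.5 201.7] [[ 0.5374 -0.0009  0.1905]]
hole [353.2 187.7] [[ 0.5437 -0.0251  0.1905]]
hole [373.4 173.4] [[ 0.55   -0.0492  0.1905]]
hole [394.  158.7] [[ 0.5564 -0.0731  0.1905]]
hole [415.2 143.6] [[ 0.5627 -0.0972  0.1905]]
```

Call:
servo_tool(
  targets=[
    {"x": 0.1, "y": -0.0625, "z": 0.119, "wx": 0, "wy": 0, "wz": 0},
    {"x": 0.2, "y": -0.0625, "z": 0.119, "wx": 0, "wy": 0, "wz": 0},
    {"x": 0.28, "y": -0.0625, "z": 0.119, "wx": 0, "wy": 0, "wz": 0},
    {"x": 0.34, "y": -0.0625, "z": 0.119, "wx": 0, "wy": 0, "wz": 0},
    {"x": 0.38, "y": -0.0625, "z": 0.119, "wx": 0, "wy": 0, "wz": 0},
    {"x": 0.4, "y": -0.0625, "z": 0.119, "wx": 0, "wy": 0, "wz": 0},
    {"x": 0.4175, "y": -0.0625, "z": 0.119, "wx": 0, "wy": 0, "wz": 0},
    {"x": 0.4175, "y": -0.0625, "z": 0.119, "wx": 0, "wy": 0, "wz": 0},
  ],
)

```text
clock: 4.42
position: [0.5256, 0.043, 0.1946]
tool_rot: [-1.624, 1.57, 1.134]
force: [-0.3, -0.3, 0.4]
grip_width: 0.0853
```

```bash
python3 - <<'E'
from h import *
go([.5255,.043,.1945],158)
k=cal("wrist");p,d=bot.grab_frame("wrist");np.savez("pics/w2.npz",p=p,d=d,K=k[0],R=k[1],t=k[2])
cv2.imwrite("pics/w2.png",p[...,::-1])
n,l,s,ce=cv2.connectedComponentsWithStats(red(p))
for a,q in zip(s[1:],ce[1:]):
    if a[4]>30:print(a,q,ray(k,q,.2115))
E
```

```text
t 4.42 pos [0.5256 0.043  0.1946] zyaw 158.0 F [-0.3 -0.3  0.4] w 0.0853 q [-0.74  0.53  0.76  1.92 -0.47  0.88 -1.69]
shift [ 0.0002 -0.      0.0002] turn [-0.0001 -0.      0.0002]
[ 299  250   51   55 2177] [323.99356913 277.04547542] [[0.52540516 0.04286815 0.2115    ]]
```

View pics/w2.png

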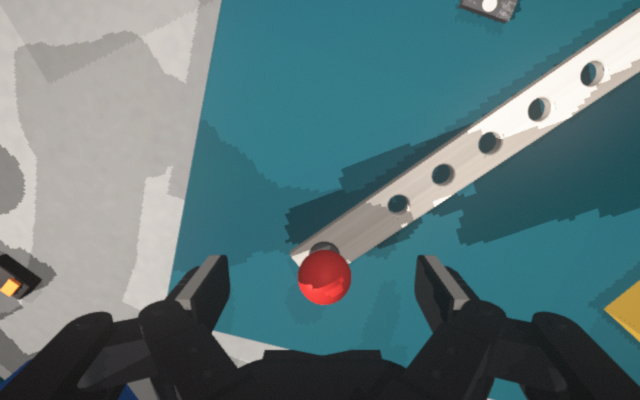

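The ball at (324,277) sits centred between the pads, and the bar runs up to the right. I close on it.

Call:
servo_tool(
  targets=[
    {"x": 0, "y": 0, "z": 0, "wx": 0, "wy": 0, "wz": 0},
    {"x": 0, "y": 0, "z": 0, "wx": 0, "wy": 0, "wz": 0},
    {"x": 0, "y": 0, "z": 0, "wx": 0, "wy": 0, "wz": 0},
    {"x": 0, "y": 0, "z": 0, "wx": 0, "wy": 0, "wz": 0},
    {"x": 0, "y": 0, "z": 0, "wx": 0, "wy": 0, "wz": 0},
    {"x": 0, "y": 0, "z": 0, "wx": 0, "wy": 0, "wz": 0},
    {"x": -0.05, "y": 0, "z": 0, "wx": 0, "wy": 0, "wz": 0},
    {"x": -0.1, "y": 0, "z": 0, "wx": 0, "wy": 0, "wz": 0},
    {"x": -0.1, "y": 0, "z": 0, "wx": 0, "wy": 0, "wz": 0},
  ],
  grip=-1,
  squeeze=35,
)

```text
clock: 5.6
position: [0.5265, 0.0391, 0.236]
tool_rot: [2.812, 1.566, -0.717]
force: [6.1, -25.0, -8.8]
grip_width: 0.0214
```

```bash
cat >> h.py <<'E'
ye=np.radians(141.2);ex=np.array([np.cos(ye),np.sin(ye)]);ey=np.array([-ex[1],ex[0]])
HI=np.array([.724,-.0312])
from scipy.optimize import fsolve
def pose(th,sw,lift):
    """hole & ball centre (world) for joint values"""
    pv=HI+.215*(-np.sin(th)*ex+np.cos(th)*ey);a=th-np.pi/2+sw;u=np.cos(a)*ex+np.sin(a)*ey
    f=lambda r,h:np.r_[pv+u*(r*np.cos(lift)-h*np.sin(lift)),.1855+r*np.sin(lift)+h*np.cos(lift)]
    return f(.18,0),f(.25,.026),u
def solve(pin,lift):
    """ball position that puts the hole over pin"""
    th,sw=fsolve(lambda q:pose(q[0],q[1],lift)[0][:2]-pin,[.5,1.]);h,b,u=pose(th,sw,lift);return b,th,sw,u
E
python3 - <<'E'
from h import *
go([.5256,.043,.2346],158)
pl=HI+.05*ex+.1*ey;print("plate",pl)
pin=np.array([.6288,-.0812]);print("pin in plate",(pin-pl)@ex,(pin-pl)@ey)
for px in(-.0076,):
  for L in(.16,.08,0):
    b,th,sw,u=solve(pl+px*ex,L);print(L,b.round(4),th,sw,np.degrees(np.arctan2(u[1],u[0])))
    b,th,sw,u=solve(pin,L);print("  m",b.round(4),th,sw)
E
```

```text
t 5.6 pos [0.5265 0.0391 0.236 ] zyaw 157.8 F [  6.1 -25.   -8.8] w 0.0214 q [-0.77  0.47  0.81  1.88 -0.41  0.96 -1.73]
shift [ 0.0034 -0.0083  0.0058] turn [-0.0006 -0.0007 -0.0003]
plate [ 0.62237272 -0.07780361]
pin in plate -0.007137216306746712 -0.0013804189115296786
0.16 [ 0.6019 -0.0232  0.251 ] 0.5678721752912782 0.5280145566131494 113.98968456250844
  m [ 0.6033 -0.0214  0.251 ] 0.5581199539154368 0.5218852989102221
0.08 [ 0.5998 -0.0212  0.2314] 0.5837732161229494 0.5286487849874983 114.93708570112602
  m [ 0.6012 -0.0194  0.2314] 0.5741891176137306 0.522585383278697
0 [ 0.5984 -0.0193  0.2115] 0.5890813207223667 0.5288238956917659 115.25125079618873
  m [ 0.5999 -0.0174  0.2115] 0.5795528903107474 0.5227818216164933
```

Call:
servo_tool(
  targets=[
    {"x": 0.0, "y": 0.006, "z": -0.02, "wx": 0, "wy": 0, "wz": 0},
    {"x": 0, "y": 0.012, "z": -0.04, "wx": 0, "wy": 0, "wz": 0},
    {"x": 0, "y": 0.019, "z": -0.063, "wx": 0, "wy": 0, "wz": 0},
    {"x": 0, "y": 0.026, "z": -0.086, "wx": 0, "wy": 0, "wz": 0},
    {"x": 0, "y": 0.033, "z": -0.109, "wx": 0, "wy": 0, "wz": 0},
    {"x": 0, "y": 0.04, "z": -0.132, "wx": 0, "wy": 0, "wz": 0},
    {"x": 0, "y": 0.047, "z": -0.155, "wx": 0, "wy": 0, "wz": 0},
    {"x": 0, "y": 0.054, "z": -0.178, "wx": 0, "wy": 0, "wz": 0},
    {"x": 0, "y": 0.061, "z": -0.201, "wx": 0, "wy": 0, "wz": 0},
    {"x": 0.005, "y": 0.066, "z": -0.22, "wx": 0, "wy": 0, "wz": 0},
    {"x": 0.005, "y": 0.07, "z": -0.234, "wx": 0, "wy": 0, "wz": 0},
    {"x": 0.005, "y": 0.07, "z": -0.234, "wx": 0, "wy": 0, "wz": 0},
  ],
)

```text
clock: 7.1
position: [0.6029, -0.021, 0.234]
tool_rot: [3.014, 1.567, -0.514]
force: [-1.5, 7.6, -0.4]
grip_width: 0.0214
```

```bash
python3 - <<'E'
from h import *
go([.6026,-.0223,.234],158)
k=cal("wrist");p,d=bot.grab_frame("wrist");np.savez("pics/w3.npz",p=p,d=d,K=k[0],R=k[1],t=k[2])
cv2.imwrite("pics/w3.png",p[...,::-1])
n,l,s,ce=cv2.connectedComponentsWithStats(red(p))
for a,q in zip(s[1:],ce[1:]):
    if a[4]>30:print(a,q,ray(k,q,.251))
E
```

```text
t 7.1 pos [ 0.6029 -0.021   0.234 ] zyaw 157.9 F [-1.5  7.6 -0.4] w 0.0214 q [-0.56  0.6   0.76  1.69 -0.47  1.04 -1.6 ]
shift [ 0.0001  0.0034 -0.0005] turn [-0.0003 -0.0005 -0.0001]
[ 297  244   50   53 2139] [321.02758298 269.88499299] [[ 0.6065601  -0.02116393  0.251     ]]
```

View pics/w3.png

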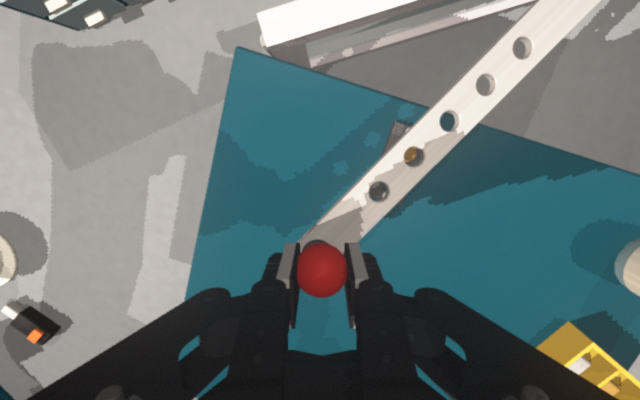

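The brass pin shows through the second hole at (413,156). The ball is at (321,270) and the door's free edge is swung out at the top. Next I measure the offset between hole and pin.

```bash
cat > m.py <<'E'
from h import *
import sys
def hole(fn,guess):
    f=np.load(fn);p=f["p"];d=f["d"];k=(f["K"],f["R"],f["t"]);W=cloud(k,d)
    n,l,s,ce=cv2.connectedComponentsWithStats(red(p));i=1+np.argmax(s[1:,4])
    pts=W[(l==i)&(d>0)];r=np.linalg.lstsq(np.c_[2*pts,np.ones(len(pts))],(pts**2).sum(1),rcond=None)[0]
    print("ball sphere",r[:3].round(4),"rad",np.sqrt(r[3]+r[:3]@r[:3]).round(4))
    u,v=guess
    hsv=cv2.cvtColor(p,cv2.COLOR_RGB2HSV)
    w=np.zeros(d.shape,bool);w[v-12:v+13,u-12:u+13]=True
    bar=(hsv[...,1]<70)&(hsv[...,2]>120)
    n,l,s,ce=cv2.connectedComponentsWithStats((w&~bar).astype(np.uint8))
    i=l[v,u];m=(l==i);c=max(cv2.findContours(m.astype(np.uint8),0,1)[0],key=cv2.contourArea)
    e=cv2.fitEllipse(c);print("hole px",np.round(e[0],1),np.round(e[1],1),s[i])
    ann=w&bar&(d>0)&(cv2.dilate(m.astype(np.uint8),np.ones((7,7)))>0)&(cv2.dilate(m.astype(np.uint8),np.ones((3,3)))==0)
    z=np.median(W[ann][:,2]);print("bar top z at hole",z.round(4),"hole",ray(k,e[0],z).round(4))
    br=w&(hsv[...,0]>8)&(hsv[...,0]<30)&(hsv[...,1]>120)&(hsv[...,2]>50)
    q=np.argwhere(br).mean(0)[::-1];print("brass px",q.round(1),br.sum(),"at tip",ray(k,q,.1985).round(4),"prior proj",proj(k,[.6288,-.0812,.1985]).round(1),"z",np.percentile(W[br][:,2],[10,50,90]).round(4))
E
python3 - <<'E'
from m import *
hole("pics/w3.npz",(413,156))
f=np.load("pics/w3.npz");cv2.imwrite("pics/w3c.png",cv2.resize(f["p"][100:220,340:500,::-1],(800,600),interpolation=cv2.INTER_CUBIC))
E
```

```text
ball sphere [ 0.6063 -0.0209  0.2502] rad 0.0115
hole px [413.5 156.2] [17.6 18.9] [405 147  19  19 286]
bar top z at hole 0.2181 hole [[ 0.6315 -0.0815  0.2181]]
brass px [410.3 154.2] 62 at tip [[ 0.6286 -0.0845  0.1985]] prior proj [[404.7 156.1]] z [0.1975 0.1985 0.1995]
```

View pics/w3c.png

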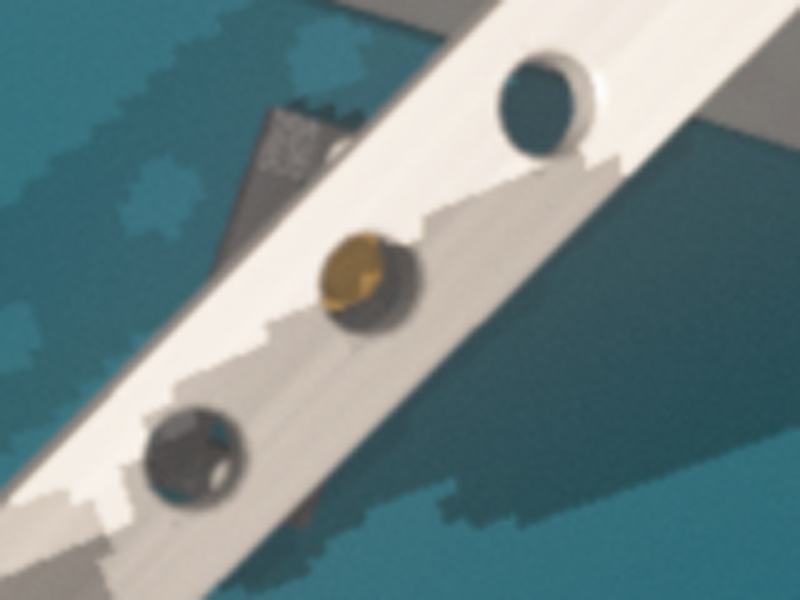

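```bash
cat >> h.py <<'E'
def inv(b):
    return fsolve(lambda q:pose(*q)[1]-b,[.55,.52,.15])
E
python3 - <<'E'
from h import *
b=np.array([.6063,-.0209,.2502]);off=b-np.array([.6029,-.021,.234])
q=inv(b);h,_,u=pose(*q);print(q,h,np.degrees(np.arctan2(u[1],u[0])))
pm=h[:2]+[-.0025,-.0027]
pl=HI+.05*ex+.1*ey;print("pin in plate",(pm-pl)@ex,(pm-pl)@ey)
for L in(.16,.095,.05,0):
    bb,th,sw,u=solve(pm,L);print(L,"tcp",(bb-off).round(4),th)
L=.095;go(solve(pm,L)[0]-off,157.9)
E
```

```text
[0.56638619 0.50787577 0.15671518] [ 0.6314695  -0.08092045  0.21359341] 112.7506765922497
pin in plate -0.008785971127602361 0.00039972022955830775
0.16 tcp [ 0.5985 -0.0247  0.2348] 0.5793107203877285
0.095 tcp [ 0.5967 -0.023   0.2189] 0.5930473771449797
0.05 tcp [ 0.5958 -0.0219  0.2078] 0.5984620484558792
0 tcp [ 0.595  -0.0207  0.1953] 0.6005377483095656
t 7.15 pos [ 0.6028 -0.021   0.234 ] zyaw 157.9 F [-0.5  6.3 -0.1] w 0.0214 q [-0.56  0.6   0.76  1.69 -0.47  1.04 -1.6 ]
shift [0.0378 0.0105 0.0124] turn [-0.     -0.0005 -0.0001]
```

Call:
servo_tool(
  targets=[
    {"x": 0, "y": 0.0105, "z": 0.0124, "wx": 0, "wy": 0, "wz": 0},
    {"x": 0.01, "y": 0.0105, "z": 0.0124, "wx": 0, "wy": 0, "wz": 0},
    {"x": 0.02, "y": 0.0105, "z": 0.0124, "wx": 0, "wy": 0, "wz": 0},
    {"x": 0.03, "y": 0.0105, "z": 0.0124, "wx": 0, "wy": 0, "wz": 0},
    {"x": 0.0378, "y": 0.0105, "z": 0.0124, "wx": 0, "wy": 0, "wz": 0},
    {"x": 0.0378, "y": 0.0105, "z": 0.0124, "wx": 0, "wy": 0, "wz": 0},
  ],
)

```text
clock: 7.9
position: [0.5968, -0.0227, 0.2185]
tool_rot: [2.941, 1.568, -0.586]
force: [-0.9, 5.3, 2.0]
grip_width: 0.0216
```

```bash
python3 - <<'E'
from m import *
go([.5967,-.023,.2189],157.9)
k=cal("wrist");p,d=bot.grab_frame("wrist");np.savez("pics/w4.npz",p=p,d=d,K=k[0],R=k[1],t=k[2])
g=proj(k,[.6287,-.0835,.2076])[0].round().astype(int);print(g)
try: hole("pics/w4.npz",tuple(g))
except Exception as e: print(e)
u,v=g;cv2.imwrite("pics/w4c.png",cv2.resize(p[v-60:v+60,u-80:u+80,::-1],(800,600),interpolation=cv2.INTER_CUBIC))
E
```

```text
t 7.9 pos [ 0.5968 -0.0227  0.2185] zyaw 157.9 F [-0.9  5.3  2. ] w 0.0216 q [-0.56  0.61  0.75  1.72 -0.48  1.01 -1.59]
shift [-0.0009  0.0007 -0.0001] turn [ 0.0001 -0.0004 -0.0001]
[415 151]
ball sphere [ 0.601  -0.0228  0.2348] rad 0.0115
hole px [414.1 148.7] [18.8 19.2] [405 139  20  20 304]
bar top z at hole 0.2069 hole [[ 0.6298 -0.0837  0.2069]]
brass px [410.7 146.7] 112 at tip [[ 0.6296 -0.0843  0.1985]] prior proj [[405.4 150.4]] z [0.1974 0.1986 0.1996]
```

View pics/w4c.png

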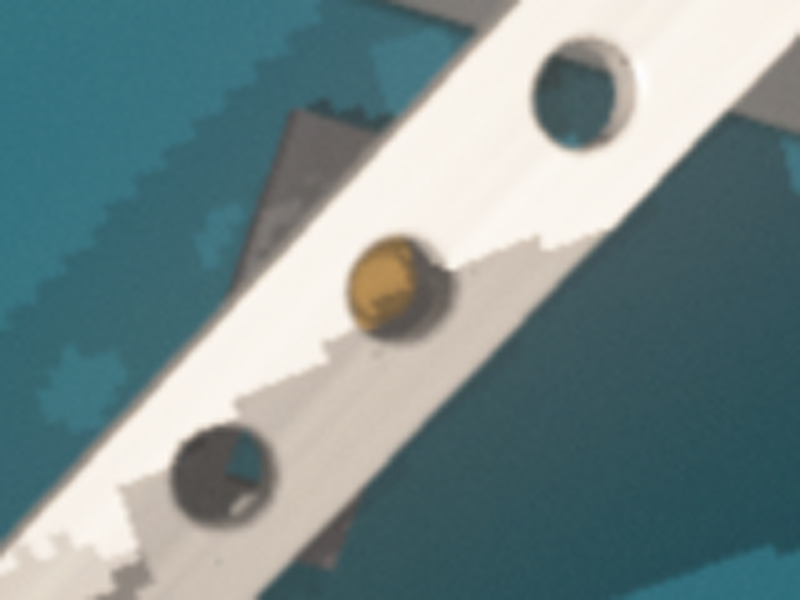

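```bash
python3 - <<'E'
from m import *
f=np.load("pics/w4.npz");p=f["p"];k=(f["K"],f["R"],f["t"])
ht=ray(k,(414.1,148.7),.2069+.0)[0]
q=inv(np.array([.601,-.0228,.2348]));h,_,u=pose(*q);print(q,"model hole",h)
L=q[2];n=np.r_[-np.sin(L)*u,np.cos(L)];hu=ht-.005*n
print("underside",hu.round(4),"px crop",((proj(k,hu)-[335,91])*5).round(0),"top crop",((proj(k,ht)-[335,91])*5))
# edge-fit of brass region: list right/bottom boundary
hsv=cv2.cvtColor(p,cv2.COLOR_RGB2HSV)[138:162,402:428]
for r in range(24):print(' '.join(f"{a:3d}/{b:3d}" for a,b in zip(hsv[r,:,1][2:24],hsv[r,:,2][2:24]))) if 3<r<23 else 0
for c in((379,288),):
    P=ray(k,(335+c[0]/5,91+c[1]/5),.1985)[0];print("pin",P.round(4),"pin-hole",(P-hu)[:2].round(4),"along u",(P-hu)[:2]@u,"cross",(P-hu)[:2]@[-u[1],u[0]])
print("px/mm at tip",np.linalg.norm(proj(k,[.629,-.083,.1985])-proj(k,[.630,-.083,.1985])))
E
```

```text
[0.59619151 0.52380193 0.0937946 ] model hole [ 0.62981813 -0.08357048  0.20235828]
underside [ 0.6296 -0.0833  0.2019] px crop [[378. 286.]] top crop [[395.5 288.5]]
 12/249  17/245  38/217  68/169 111/152 128/155 131/161 131/164 133/165 131/163 127/148 124/136 120/140  77/116  30/ 95  28/100  27/131  31/175  29/194  30/218  19/240  13/249
 13/247  29/226  62/177 109/157 130/161 132/172 134/177 133/178 135/180 136/180 134/170 126/144 116/127  76/108  32/ 96  27/ 96  29/106  30/152  31/172  30/193  21/231  12/249
 19/240  45/199  93/164 128/171 134/177 134/179 133/180 134/181 135/183 134/183 136/180 133/159 120/134  88/113  46/100  27/ 96  23/ 98  27/103  34/113  31/158  29/212  16/240
 28/226  63/173 118/164 133/176 135/179 132/181 136/182 135/182 134/184 134/184 137/179 133/174 124/146  99/118  52/103  29/ 96  27/ 95  29/ 96  34/ 98  31/107  31/123  33/163
 39/214  87/165 128/171 132/179 134/181 136/182 135/183 134/183 137/183 133/182 134/181 133/176 128/146 110/121  69/104  35/ 96  24/ 96  28/100  33/100  33/100  29/105  31/140
 43/203  96/170 129/176 135/181 133/184 137/183 134/1
[... 1859 characters left out ...]
 31/195  29/203  30/207
 29/202  28/200  29/196  30/187  30/169  28/144  29/124  25/112  25/110  30/111  27/112  30/118  30/127  29/131  28/137  29/150  30/170  28/188  30/201  30/205  31/207  31/207
 29/199  28/198  30/198  31/200  30/195  31/188  29/176  29/159  29/152  30/152  31/148  29/150  31/156  30/160  29/173  29/182  29/191  29/202  31/207  29/204  30/207  31/206
 30/198  28/197  28/199  31/204  32/206  30/203  30/197  30/190  28/190  30/187  30/184  30/187  30/188  30/190  30/196  31/203  30/207  31/207  28/207  30/206  28/206  30/207
pin [ 0.6286 -0.0841  0.1985] pin-hole [-0.0009 -0.0008] along u -0.00029278636951965187 cross 0.0011785122760234138
px/mm at tip 1.9159578642722828
```

```bash
cat >> h.py <<'E'
OFF=np.array([.0042,-.0001,.0163])
PM=np.array([.6293,-.0838])   # pin in model frame
def tcp(L,pm=PM):
    return solve(pm,L)[0]-OFF
E
python3 - <<'E'
from h import *
for L in(.08,.066,.04,.0):print(L,tcp(L).round(4))
go(tcp(.08),157.9);go(tcp(.066),157.9)
E
```

```text
0.08 [ 0.5958 -0.0227  0.2151]
0.066 [ 0.5955 -0.0223  0.2116]
0.04 [ 0.595  -0.0217  0.2052]
0.0 [ 0.5944 -0.0208  0.1952]
t 7.95 pos [ 0.5968 -0.0228  0.2187] zyaw 157.9 F [-1.3  4.6  1.2] w 0.0215 q [-0.56  0.61  0.75  1.72 -0.48  1.01 -1.59]
shift [0.009  0.0006 0.0025] turn [ 0.     -0.0005 -0.0001]
t 7.95 pos [ 0.5968 -0.0228  0.2187] zyaw 157.9 F [-1.3  4.6  1.2] w 0.0215 q [-0.56  0.61  0.75  1.72 -0.48  1.01 -1.59]
shift [0.0176 0.0001 0.0035] turn [ 0.     -0.0005 -0.0001]
```

Call:
servo_tool(
  targets=[
    {"x": 0.004, "y": 0.0006, "z": 0.0025, "wx": 0, "wy": 0, "wz": 0},
    {"x": 0.009, "y": 0.0006, "z": 0.0025, "wx": 0, "wy": 0, "wz": 0},
    {"x": 0.012, "y": 0.0004, "z": 0.003, "wx": 0, "wy": 0, "wz": 0},
    {"x": 0.015, "y": 0.0002, "z": 0.0033, "wx": 0, "wy": 0, "wz": 0},
    {"x": 0.0176, "y": 0.0001, "z": 0.0035, "wx": 0, "wy": 0, "wz": 0},
    {"x": 0.0176, "y": 0.0001, "z": 0.0035, "wx": 0, "wy": 0, "wz": 0},
  ],
)

```text
clock: 8.7
position: [0.5955, -0.0222, 0.2115]
tool_rot: [2.942, 1.568, -0.584]
force: [-1.9, 5.3, 1.7]
grip_width: 0.0214
```

```bash
python3 - <<'E'
from h import *
go(tcp(.05),157.9)
E
```

```text
t 8.7 pos [ 0.5955 -0.0222  0.2115] zyaw 157.9 F [-1.9  5.3  1.7] w 0.0214 q [-0.55  0.61  0.75  1.73 -0.48  0.99 -1.58]
shift [ 0.0095 -0.0002  0.0009] turn [ 0.0001 -0.0004 -0.0001]
```

Call:
servo_tool(
  targets=[
    {"x": 0.002, "y": 0, "z": 0.0002, "wx": 0, "wy": 0, "wz": 0},
    {"x": 0.004, "y": 0, "z": 0.0004, "wx": 0, "wy": 0, "wz": 0},
    {"x": 0.006, "y": -0.0001, "z": 0.0006, "wx": 0, "wy": 0, "wz": 0},
    {"x": 0.006, "y": -0.0001, "z": 0.0006, "wx": 0, "wy": 0, "wz": 0},
  ],
)

```text
clock: 9.2
position: [0.5952, -0.0221, 0.2089]
tool_rot: [2.877, 1.568, -0.649]
force: [-2.5, 3.1, -0.2]
grip_width: 0.0215
```

```bash
python3 - <<'E'
from h import *
go(tcp(.045),157.9)
E
```

```text
t 9.2 pos [ 0.5952 -0.0221  0.2089] zyaw 157.9 F [-2.5  3.1 -0.2] w 0.0215 q [-0.55  0.61  0.74  1.73 -0.49  0.99 -1.58]
shift [ 0.0062 -0.0006  0.0005] turn [ 0.0001 -0.0004 -0.0001]
```

Call:
servo_tool(
  targets=[
    {"x": 0.003, "y": -0.0003, "z": 0.0002, "wx": 0, "wy": 0, "wz": 0},
    {"x": 0.006, "y": -0.0006, "z": 0.0005, "wx": 0, "wy": 0, "wz": 0},
    {"x": 0.009, "y": -0.0009, "z": 0.0007, "wx": 0, "wy": 0, "wz": 0},
    {"x": 0.012, "y": -0.0012, "z": 0.0009, "wx": 0, "wy": 0, "wz": 0},
    {"x": 0.012, "y": -0.0012, "z": 0.0009, "wx": 0, "wy": 0, "wz": 0},
  ],
)

```text
clock: 9.82
position: [0.595, -0.0216, 0.204]
tool_rot: [2.811, 1.568, -0.716]
force: [-2.1, 3.0, 0.4]
grip_width: 0.0215
```

```bash
python3 - <<'E'
from h import *
go(tcp(.02),157.9);go(tcp(0),157.9)
E
```

```text
t 9.82 pos [ 0.595  -0.0216  0.204 ] zyaw 157.9 F [-2.1  3.   0.4] w 0.0215 q [-0.55  0.62  0.74  1.74 -0.49  0.98 -1.58]
shift [ 0.0096 -0.0006  0.0011] turn [ 0.0001 -0.0004 -0.0001]
t 9.82 pos [ 0.595  -0.0216  0.204 ] zyaw 157.9 F [-2.1  3.   0.4] w 0.0215 q [-0.55  0.62  0.74  1.74 -0.49  0.98 -1.58]
shift [ 0.022  -0.0015  0.0021] turn [ 0.0001 -0.0004 -0.0001]
```

Call:
servo_tool(
  targets=[
    {"x": 0.004, "y": -0.0003, "z": 0.0004, "wx": 0, "wy": 0, "wz": 0},
    {"x": 0.007, "y": -0.0005, "z": 0.0007, "wx": 0, "wy": 0, "wz": 0},
    {"x": 0.01, "y": -0.0007, "z": 0.001, "wx": 0, "wy": 0, "wz": 0},
    {"x": 0.013, "y": -0.0009, "z": 0.0013, "wx": 0, "wy": 0, "wz": 0},
    {"x": 0.016, "y": -0.0011, "z": 0.0016, "wx": 0, "wy": 0, "wz": 0},
    {"x": 0.016, "y": -0.0011, "z": 0.0016, "wx": 0, "wy": 0, "wz": 0},
  ],
)

```text
clock: 10.58
position: [0.5945, -0.021, 0.1975]
tool_rot: [2.76, 1.568, -0.767]
force: [-1.7, 4.2, 0.2]
grip_width: 0.022
```

```bash
python3 - <<'E'
from h import *
go(tcp(0),157.9)
k=cal("wrist");p,d=bot.grab_frame("wrist");np.savez("pics/w5.npz",p=p,d=d,K=k[0],R=k[1],t=k[2]);cv2.imwrite("pics/w5.png",p[...,::-1])
n,l,s,ce=cv2.connectedComponentsWithStats(red(p));i=1+np.argmax(s[1:,4]);W=cloud(k,d)
pts=W[(l==i)&(d>0)];r=np.linalg.lstsq(np.c_[2*pts,np.ones(len(pts))],(pts**2).sum(1),rcond=None)[0];print("ball",r[:3].round(4))
q=inv(r[:3]);print(q,pose(*q)[0].round(4))
E
```

```text
t 10.57 pos [ 0.5945 -0.021   0.1975] zyaw 157.9 F [-1.7  4.2  0.2] w 0.022 q [-0.55  0.63  0.73  1.74 -0.5   0.96 -1.57]
shift [ 0.0058 -0.0004  0.0004] turn [ 0.0001 -0.0004 -0.0002]
ball [ 0.5989 -0.0213  0.2145]
[0.60516918 0.52651338 0.01206259] [ 0.6295 -0.0839  0.1877]
```

View pics/w5.png

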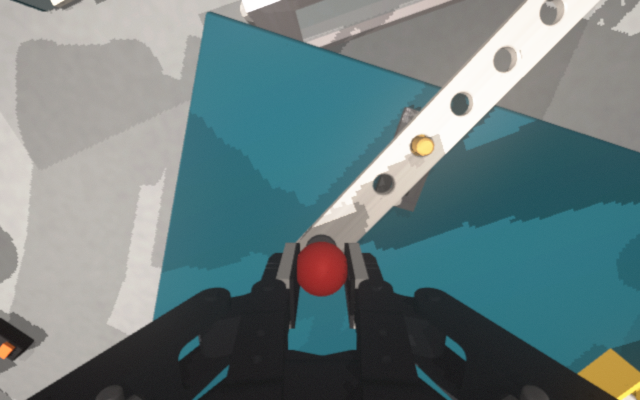

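The pin now stands up through the second hole at (423,146). The rest is pressing home.

Call:
servo_tool(
  targets=[
    {"x": 0.003, "y": -0.0002, "z": 0.0002, "wx": 0, "wy": 0, "wz": 0},
    {"x": 0.006, "y": -0.0004, "z": 0.0004, "wx": 0, "wy": 0, "wz": 0},
    {"x": 0.008, "y": -0.0004, "z": 0.0004, "wx": 0, "wy": 0, "wz": 0},
    {"x": 0.009, "y": -0.0004, "z": 0.0004, "wx": 0, "wy": 0, "wz": 0},
    {"x": 0.009, "y": -0.0004, "z": 0.0004, "wx": 0, "wy": 0, "wz": 0},
  ],
)

```text
clock: 11.25
position: [0.5945, -0.0208, 0.194]
tool_rot: [2.83, 1.568, -0.697]
force: [-1.2, 3.4, 2.9]
grip_width: 0.0216
```

```bash
cat > b.py <<'E'
from h import *
def ball(c="wrist"):
    k=cal(c);p,d=bot.grab_frame(c)
    n,l,s,ce=cv2.connectedComponentsWithStats(red(p));i=1+np.argmax(s[1:,4]);W=cloud(k,d)
    pts=W[(l==i)&(d>0)];r=np.linalg.lstsq(np.c_[2*pts,np.ones(len(pts))],(pts**2).sum(1),rcond=None)[0];print("ball",r[:3].round(4))
    q=inv(r[:3]);print("th sw lift",q.round(3),"hole",pose(*q)[0].round(4));return p
E
python3 - <<'E'
from b import *
go(tcp(0),157.9);ball()
E
```

```text
t 11.25 pos [ 0.5945 -0.0208  0.194 ] zyaw 157.9 F [-1.2  3.4  2.9] w 0.0216 q [-0.55  0.63  0.73  1.75 -0.5   0.96 -1.57]
shift [-0.0029  0.0001  0.0002] turn [ 0.0001 -0.0004 -0.0001]
ball [ 0.599  -0.0212  0.2124]
th sw lift [0.607 0.526 0.003] hole [ 0.6297 -0.084   0.1861]
```

Call:
servo_tool(
  targets=[
    {"x": 0.002, "y": 0, "z": 0, "wx": 0, "wy": 0, "wz": 0},
    {"x": 0.004, "y": 0, "z": 0, "wx": 0, "wy": 0, "wz": 0},
    {"x": 0.004, "y": 0, "z": 0, "wx": 0, "wy": 0, "wz": 0},
  ],
)

```text
clock: 11.68
position: [0.5945, -0.0207, 0.1923]
tool_rot: [2.832, 1.568, -0.694]
force: [-0.4, 3.3, 0.9]
grip_width: 0.0216
```

```bash
python3 - <<'E'
from b import *
go(tcp(0),157.9);ball()
E
```

```text
t 11.68 pos [ 0.5945 -0.0207  0.1923] zyaw 157.9 F [-0.4  3.3  0.9] w 0.0216 q [-0.55  0.63  0.73  1.75 -0.5   0.95 -1.57]
shift [-0.0072  0.0003 -0.    ] turn [ 0.0001 -0.0004 -0.0001]
ball [ 0.5987 -0.0213  0.2117]
th sw lift [0.607 0.527 0.001] hole [ 0.6296 -0.0841  0.1857]
```

Call:
servo_tool(
  targets=[
    {"x": 0, "y": 0, "z": 0, "wx": 0, "wy": 0, "wz": 0},
    {"x": 0, "y": 0, "z": 0, "wx": 0, "wy": 0, "wz": 0},
    {"x": 0, "y": 0, "z": 0, "wx": 0, "wy": 0, "wz": 0},
    {"x": 0, "y": 0, "z": 0, "wx": 0, "wy": 0, "wz": 0},
    {"x": 0, "y": 0, "z": 0, "wx": 0, "wy": 0, "wz": 0},
    {"x": 0, "y": 0, "z": 0, "wx": 0, "wy": 0, "wz": 0},
  ],
  grip=1,
)

```text
clock: 12.48
position: [0.5945, -0.0207, 0.1924]
tool_rot: [2.856, 1.568, -0.671]
force: [-0.4, -0.6, -0.4]
grip_width: 0.0854
```

```bash
python3 - <<'E'
from b import *
go(tcp(0),157.9);ball()
E
```

```text
t 12.47 pos [ 0.5945 -0.0207  0.1924] zyaw 157.9 F [-0.4 -0.6 -0.4] w 0.0854 q [-0.55  0.63  0.73  1.75 -0.5   0.95 -1.57]
shift [-0.007   0.0002  0.0001] turn [ 0.0001 -0.0004 -0.0001]
ball [ 0.5986 -0.0193  0.2121]
th sw lift [0.59  0.528 0.002] hole [ 0.6284 -0.0826  0.1859]
```

Released: the bar is level and the pin has taken up the clearance. I retreat straight up and check.

Call:
servo_tool(
  targets=[
    {"x": -0.08, "y": 0, "z": 0, "wx": 0, "wy": 0, "wz": 0},
    {"x": -0.18, "y": 0, "z": 0, "wx": 0, "wy": 0, "wz": 0},
    {"x": -0.3, "y": 0, "z": 0, "wx": 0, "wy": 0, "wz": 0},
    {"x": -0.35, "y": 0, "z": 0, "wx": 0, "wy": 0, "wz": 0},
    {"x": -0.35, "y": 0, "z": 0, "wx": 0, "wy": 0, "wz": 0},
    {"x": -0.35, "y": 0, "z": 0, "wx": 0, "wy": 0, "wz": 0},
    {"x": -0.35, "y": 0, "z": 0, "wx": 0, "wy": 0, "wz": 0},
  ],
)

```text
clock: 13.4
position: [0.5939, -0.0204, 0.3315]
tool_rot: [2.262, 1.569, -1.265]
force: [-0.5, -0.2, -0.1]
grip_width: 0.0853
```

```bash
python3 - <<'E'
from b import *
go([.5945,-.02,.33],157.9);p=ball();cv2.imwrite("pics/w6.png",p[...,::-1]);ball()
E
```

```text
t 13.4 pos [ 0.5939 -0.0204  0.3315] zyaw 157.9 F [-0.5 -0.2 -0.1] w 0.0853 q [-0.61  0.5   0.83  1.58 -0.38  1.23 -1.67]
shift [ 0.0036 -0.0015 -0.001 ] turn [ 0.0001 -0.0002 -0.0002]
ball [ 0.5983 -0.0191  0.2123]
th sw lift [0.586 0.53  0.003] hole [ 0.628  -0.0824  0.1861]
ball [ 0.5984 -0.0191  0.2124]
th sw lift [0.587 0.529 0.004] hole [ 0.6281 -0.0824  0.1862]
```

View pics/w6.png

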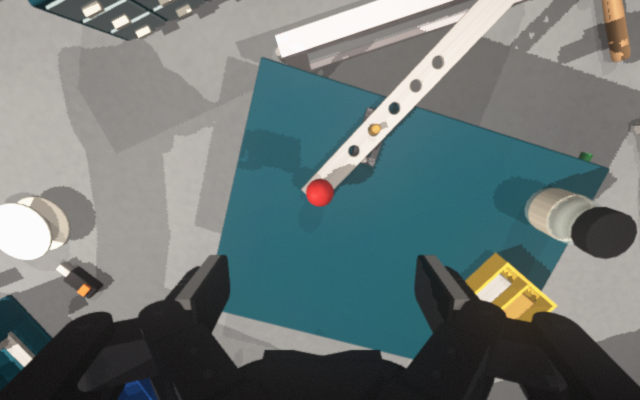

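The second hole from the ball, at (375,129), is over the pin. The bar is flat with the ball at (319,193), the door is open, and the jar and tray are where they were. I hand it in.

```bash
python3 -c "
from workcell import bot
print(bot.job_done())"
```

```text
the job is handed in; nothing more can be done
None
```

The stay now holds the drying cabinet's door ajar by itself, with the second hole from the ball over the brass pin. I handed the job in at about 13.5 s of the 72 s.

**What I did:** I gripped the red ball, lifted the bar and swung the door open with it. I lined the hole up by seeing the pin through it, then lowered in small steps. The wrist read no more than about 6 N from the lining-up to letting go. I pressed the bar home, let go and backed off straight up.

**Last checks, from the wrist camera after letting go:**
- **Door:** about 0.59 rad, against the 0.35 needed.
- **Bar:** the ball's centre is about 212.4 mm above the bench, against 211.5 mm when level and 214.5 mm at the limit. Two readings in a row agreed to 0.1 mm, so it was not moving.
- **Pin:** the final picture shows it standing up through the second hole, about 7–8 mm from the plate's centre towards the door.
- **Other things:** the jar and tray look unmoved, judged by eye. The gripper was well clear.

**What went wrong or disagreed:**
- The first lift went straight up rather than along the bar's arc. That pulled on the ball with about 25 N at the wrist and shifted it some 3–4 mm in the fingers; I measured the shift and allowed for it.
- The ball slipped about 2 mm up between the fingers at the end of the press, so I judged level from the camera rather than from a rise in force.
- My pin estimates from the different views differed by 2–3 mm.

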